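# Load the mesh cage, latch its gate and call the lift at the limit switch

## Robot

A 7-joint arm with a two-finger parallel gripper is mounted at the origin on the work surface. World frame = base frame: x ahead of the robot, y to its left, z up, the work surface at z = 0. Lengths are in m, angles in rad, forces in N, time in s.
With the tool pointing down it reaches from about 0.425 to 0.825 m from the base axis. Payload 3.6 kg.
Tool frame: the origin (TCP) lies where the fingers leave the gripper's body, on its centre line; the fingertips stand 73 mm ahead of it and the grasp point (between the pads) lies 54 mm ahead of it; z points along the fingers, y is the line along which they close (so a half turn about z gives the same grasp; the last joint's range is limited). The gripper opens to 85 mm and grips with 20 to 120 N. Pads are 22 mm wide; open, the fingers measure 114 mm over their backs; the gripper's body (76 mm by 85 mm) begins 54 mm behind the grasp point. The pads swing forward as they close: fully open they stand 13 mm farther back than shut.
Start: joints at [-1.319, 0.615, -0.013, 1.423, 0.008, 1.103, -0.04], TCP at [0.179, 0.625, 0.304] pointing down, gripper open.
Joint ranges: [-3.12, 3.12], [-0.3, 2.06], [-1.34, 1.32], [0.26, 2.42], [-1.36, 4.5], [0.01, 1.98], [-2.84, 2.84]. Speed limits (rad/s): [2.79, 2.79, 3.14, 3.14, 3.14, 3.14, 3.14].

## Interface

Orientations are given as a unit quaternion [x, y, z, w].
In Python, from station import arm, snapshot, camera_info, ticket gives the robot as it stands. Calls block until the motion is done:
- arm.movep(position, orientation): joint-space move of the TCP to a pose.
- arm.line_to(position, velocity=0.15, ori=None): straight line of the TCP; ori=None keeps the orientation; velocity is the mean speed in m/s.
- arm.move_j(angles): joint-space move.
- arm.move_gripper(opening, effort=None): opening from 0.0 (shut) to 1.0 (fully open); effort is the grip in N (None keeps the last); returns when the fingers have stopped.
- arm.pause(seconds).
- arm.ik(position, orientation): joint angles nearest the present ones, or None.
- snapshot(name): name is "scene" or "top" or "wrist"; returns the picture (400x640x3 uint8, blue, green, red); there is no depth.
- camera_info(name): a dict with "fx", "fy", "cx", "cy" (pixels), "dist_coeffs" ([k1, k2, p1, p2, k3] as OpenCV has them; the pictures are not rectified), "R" (3x3) and "t" (3): a world point X has camera coordinates R X + t; the wrist camera has in their place "T_tool_cam" (4x4, takes a point from camera to tool coordinates, whose origin is the TCP and whose axes are the flange's). Camera axes: x right, y down, z forward; pixel columns grow to the right and rows downward; lengths in m; the calibration is good to about 2 mm. A picture is of the moment at which its call begins: read the wrist's pose just before it. camera_info takes no time and is no camera call.
A pose or a line that the arm cannot do raises arm.MotionError and nothing moves.
- ticket.finish_job(): hands the job in; it is judged then, once.
Readings, each from a call of its own:
- arm.read_time(): time.
- arm.read_joint_positions(): joint angles.
- arm.read_dq(): joint speeds.
- arm.read_effort(): joint torques, N m.
- arm.read_tool_pos(): TCP position.
- arm.read_eef_rot(): TCP orientation.
- arm.read_ft_force(): force on the tool from outside, world axes, zero at the start.
- arm.read_wrist_torque(): the same for the moment, N m.
- arm.read_opening(): opening from 0.0 (shut) to 1.0 (fully open).
- arm.read_finger_force(): force on a finger pad.
Only numpy, scipy, OpenCV 4.12 (cv2) and the standard library are available. Lean on these libraries where they do the work, as an engineer would, in place of code of your own. Each camera call takes 0.05 s, during which the arm holds its last target. There are 200 camera calls.

## Task

Get the small wire-mesh cage ready for the lift: with its yellow gate still open, put every idler pulley on the bench into the cage and lay the wooden wire brush, which lies in the way of the gate, flat in the red tray; then push the gate shut until it seats on its ball catch. Only once the gate is shut, work the limit switch: seen from the robot, push the red roller of its arm well over to the left until it trips (more than 30 degrees) and keep it there for a full second to lock the cage; let the arm spring back upright; then push it over to the right in the same way, again for a full second, to call the lift, and let it spring back. Do not disturb the spray can, the jar or the brake disc.

Things in the scene. Friction and masses are not known exactly. Their poses are not given: they have to be found in the camera images.
- pulley_a: one of three or four loose salvaged belt idler pulleys (None if absent in this run), lying flat on the bench: a dark grey steel disc 44 mm in diameter and 26 mm high, 160 g, with an aluminium mounting lug 14 mm wide and 8 mm high at its foot that sticks out 16 mm beyond the rim along the pulley's +x; origin at the centre of the disc's underside, z up. Best gripped across the disc along its y axis
- pulley_b: one of three or four loose salvaged belt idler pulleys (None if absent in this run), lying flat on the bench: a dark grey steel disc 44 mm in diameter and 26 mm high, 160 g, with an aluminium mounting lug 14 mm wide and 8 mm high at its foot that sticks out 16 mm beyond the rim along the pulley's +x; origin at the centre of the disc's underside, z up. Best gripped across the disc along its y axis
- pulley_c: one of three or four loose salvaged belt idler pulleys (None if absent in this run), lying flat on the bench: a dark grey steel disc 44 mm in diameter and 26 mm high, 160 g, with an aluminium mounting lug 14 mm wide and 8 mm high at its foot that sticks out 16 mm beyond the rim along the pulley's +x; origin at the centre of the disc's underside, z up. Best gripped across the disc along its y axis
- pulley_d: one of three or four loose salvaged belt idler pulleys (None if absent in this run), lying flat on the bench: a dark grey steel disc 44 mm in diameter and 26 mm high, 160 g, with an aluminium mounting lug 14 mm wide and 8 mm high at its foot that sticks out 16 mm beyond the rim along the pulley's +x; origin at the centre of the disc's underside, z up. Best gripped across the disc along its y axis
- cage: fixed open-topped cage of dark wire mesh on blue feet, outside 172 mm (x) by 224 mm (y); origin on the bench under its centre, z up; its open front, closed by the gate, faces its own -x. Inside: floor 45 mm above the bench, x from -80 to +80 mm, y from -105 to +105 mm; the mesh walls (back, left, right) rise 60 mm above that floor, to 105 mm above the bench. It has room for four pulleys lying flat in two rows of two
- gate (a joint): angle of the cage's yellow mesh gate in rad: 0 = shut and seated, growing as it swings out from the cage's front (away from the cage, towards its -x), at most 1.6. Stays where it is left (light hinge friction). Below about 0.08 a sprung ball catch on the right front post resists, with about 3 N at the gate's free edge; past about 0.035 the ball snaps it home to 0, against a stop. It counts as seated below 0.02
- gate_hinge (a point): point on the gate's upright hinge axis at the cage's left front corner (cage frame x -87, y +107 mm), 60 mm above the bench. The gate is 203 mm long from this axis, 6 mm thick, and reaches from 15 to 105 mm above the bench; shut, it runs from here along the cage's -y
- gate_pad (a point): centre of the small yellow push plate on the gate's outer face (the face that looks along the cage's -x when shut), 140 mm from the hinge axis, 60 mm above the bench; it moves with the gate
- switch: fixed limit switch: grey upright housing 42 x 42 mm, 140 mm high, on a steel foot; origin on the bench under it, z up; the roller arm is on the face towards its own -x
- lever_pivot (a point): the pivot of the switch's roller arm, 120 mm above the bench; the arm swings about an axis along the switch's x
- lever_roller (a point): centre of the red roller (22 mm in diameter, 16 mm wide along the switch's x) at the end of the 45 mm arm; at rest straight above the pivot, 165 mm above the bench. It stands 36 mm in front (-x) of the switch's origin and moves with the arm
- lever (a joint): angle of the roller arm in rad: 0 = upright, negative leaning to the switch's own +y (left as seen from the robot), positive to its -y (right), stops at plus and minus 0.95; spring-centred with 0.25 N m/rad, about 3 N at the roller to trip. The switch is tripped beyond 0.5 either way
- brush: loose wire brush lying on its side on the bench in front of the open cage: wooden handle 150 mm long (its x), 18 mm wide (its y), 22 mm high; a dark bristle block 45 mm long and 18 mm high sticks out to y = +29 mm between x = +22 and +68 mm; 90 g; origin under the middle of the handle, where it can be gripped across y
- tray: fixed red open tray 220 mm (x) by 100 mm (y) outside, 30 mm high, walls and floor 4 mm; origin under its centre on the bench. The brush lies flat in it along its x
- spray_can: bystander: green spray can, 56 mm in diameter, 140 mm high; origin under its centre. Not to be disturbed
- bolt_jar: bystander: amber glass jar, 64 mm in diameter, 80 mm high; origin under its centre. Not to be disturbed
- brake_disc: bystander: rusty brake disc lying flat, 140 mm in diameter, 18 mm thick; origin under its centre. Not to be disturbed
Mind the look-alikes: they are no part of the job. Leave any orange or pink look-alike of the switch alone.

How it is judged:
On the way, in this order (a step that is already met when the one before it is completed fails the run):
1. every pulley is in the cage and the brush in the tray, while the gate is still open (x of pulley_a in the frame of cage between -0.08 and 0.08 m and y of pulley_a in the frame of cage between -0.105 and 0.105 m and z of pulley_a in the frame of cage between 0.03 and 0.085 m and x of pulley_b in the frame of cage between -0.08 and 0.08 m and y of pulley_b in the frame of cage between -0.105 and 0.105 m and z of pulley_b in the frame of cage between 0.03 and 0.085 m and x of pulley_c in the frame of cage between -0.08 and 0.08 m and y of pulley_c in the frame of cage between -0.105 and 0.105 m and z of pulley_c in the frame of cage between 0.03 and 0.085 m and x of pulley_d in the frame of cage between -0.08 and 0.08 m and y of pulley_d in the frame of cage between -0.105 and 0.105 m and z of pulley_d in the frame of cage between 0.03 and 0.085 m and x of brush in the frame of tray between -0.06 and 0.06 m and y of brush in the frame of tray between -0.046 and 0.046 m and z of brush in the frame of tray between -0.005 and 0.035 m and value of joint gate above 0.2 rad), for 0.2 s.
2. the gate is shut and seated on its catch (value of joint gate below 0.02 rad), for 0.2 s.
3. with the gate shut, the roller arm is pushed over to the left beyond 0.5 rad and kept there for 0.7 s (value of joint gate below 0.02 rad and value of joint lever below -0.5 rad), for 0.7 s.
4. the arm is back upright (value of joint lever between -0.1 and 0.1 rad), for 0.2 s.
5. with the gate shut, the roller arm is pushed over to the right beyond 0.5 rad and kept there for 0.7 s (value of joint gate below 0.02 rad and value of joint lever above 0.5 rad), for 0.7 s.
At the end, for the whole second after the job is handed in: every pulley present is inside the cage, the brush lies flat on the tray's floor (its underside's centre less than 12 mm above the bench), the gate is seated (below 0.02 rad) and the roller arm is back within 0.1 rad of upright (all of step 4 and x of pulley_a in the frame of cage between -0.08 and 0.08 m and y of pulley_a in the frame of cage between -0.105 and 0.105 m and z of pulley_a in the frame of cage between 0.03 and 0.085 m and x of pulley_b in the frame of cage between -0.08 and 0.08 m and y of pulley_b in the frame of cage between -0.105 and 0.105 m and z of pulley_b in the frame of cage between 0.03 and 0.085 m and x of pulley_c in the frame of cage between -0.08 and 0.08 m and y of pulley_c in the frame of cage between -0.105 and 0.105 m and z of pulley_c in the frame of cage between 0.03 and 0.085 m and x of pulley_d in the frame of cage between -0.08 and 0.08 m and y of pulley_d in the frame of cage between -0.105 and 0.105 m and z of pulley_d in the frame of cage between 0.03 and 0.085 m and x of brush in the frame of tray between -0.06 and 0.06 m and y of brush in the frame of tray between -0.046 and 0.046 m and z of brush in the frame of tray between -0.005 and 0.012 m and value of joint gate below 0.02 rad); the robot touches nothing.
It fails at once if the switch is tripped while the gate is not shut (value of joint gate above 0.1 rad and (value of joint lever above 0.5 rad or value of joint lever below -0.5 rad)).
It fails at once if a bystander is shifted by more than 30 mm or tipped (distance of any of spray_can, bolt_jar, brake_disc from where it was at the start of the episode above 0.03 m or angle between any of spray_can, bolt_jar, brake_disc's own z axis and vertical above 0.4 rad).
Of pulley_a, pulley_b, pulley_c, pulley_d only 3 to 4 are there at a start; the rules pass over those that are not, and their reading is None.
At some moment in a run one of pulley_a, pulley_b, pulley_c, pulley_d, brush may be knocked a few centimetres aside while the robot is not near it.
Once in a run the grip may slacken for a moment while it holds something.
It also fails if it takes over 208 s, if anything falls off the work surface, if the arm or the gripper's body presses on something with over 40 N, if the wrist force passes 120 N, or if a joint passes its speed limit or range.

## Working session

There is one attempt and no reset: what is moved stays moved. The work goes in short steps, each a Python script; the robot and the scene stay as the last script left them, time stands still between calls to the robot, and variables do not carry over. Pictures are saved under pics/ and viewed, at most 14 in all, crops included, and the job is handed in when it is done.

```bash
ls; mkdir -p pics
python3 - <<'E'
from station import arm, snapshot, camera_info
import cv2,numpy as np
for n in("scene","top"):
    im=snapshot(n);cv2.imwrite(f"pics/{n}0.png",im)
    c=camera_info(n);R=np.array(c["R"]);print(n,c["fx"],c["fy"],c["cx"],c["cy"],c["dist_coeffs"],"pos",-R.T@np.array(c["t"]),"fwd",R[2],"right",R[0])
print(camera_info("wrist"))
print(arm.read_time(),arm.read_eef_rot())
E
```

```text
pics
scene 453.96646385524434 453.96646385524434 315.9819662923213 199.7741971805156 [0.02329929 0.         0.         0.         0.        ] pos [1.10935129 0.04462718 1.06357877] fwd [-0.47384701 -0.06602948 -0.87812819] right [-0.11285806  0.99351519 -0.01380646]
top 415.6292143169288 415.6292143169288 322.2820185631589 196.6701837043033 [-0.10562512  0.          0.          0.          0.        ] pos [ 0.39484626 -0.02504632  1.23735083] fwd [ 0.1754256  -0.01377471 -0.98439632] right [-0.01632663 -0.99980531  0.01108082]
{'fx': 314.9119507181846, 'fy': 314.9119507181846, 'cx': 315.32029049435647, 'cy': 198.12470748862154, 'dist_coeffs': array([-0.02529311,  0.        ,  0.        ,  0.        ,  0.        ]), 'T_tool_cam': array([[ 7.91725484e-04, -9.59331947e-01, -2.82279274e-01,
         7.17728150e-02],
       [ 9.99999499e-01,  5.86534048e-04,  8.11410041e-04,
        -7.46417456e-04],
       [-6.12845169e-04, -2.82279775e-01,  9.59331931e-01,
        -7.05379389e-02],
       [ 0.00000000e+00,  0.00000000e+00,  0.00000000e+00,
         1.00000000e+00]])}
0.1 [ 1.38911469e-01  9.90304080e-01 -1.18528603e-03 -1.67491160e-04]
```

View pics/scene0.png

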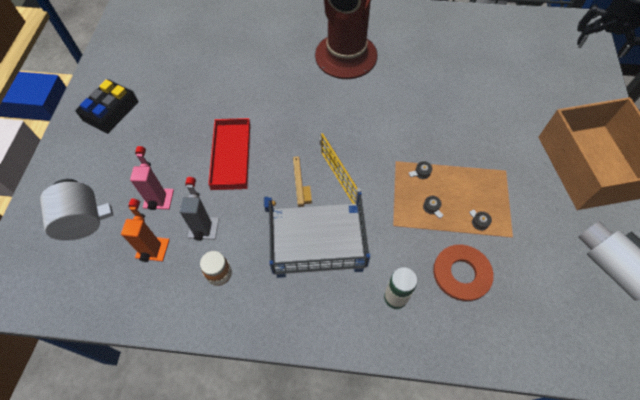

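View pics/top0.png

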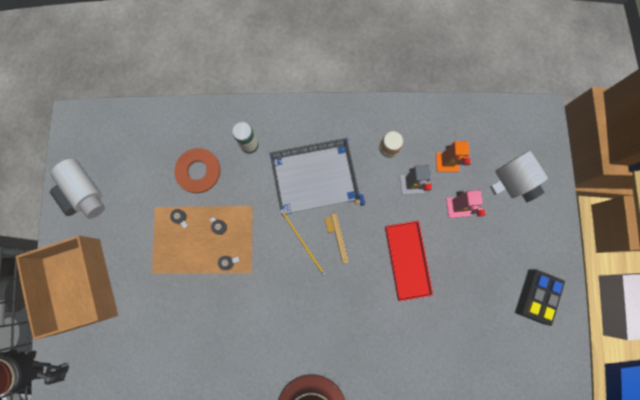

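The scene shows three pulleys on the brown mat, at top-view pixels (178,216), (218,226) and (226,263). The cage is at (315,176), with its gate running from (284,213) to (323,272). The brush is at (338,238) and the tray at (409,261). There are three switch-like objects: grey (418,180), orange (457,155) and pink (466,204). The grey one fits the description, "grey upright housing". I'll check this in an enlarged crop.

```bash
cat > h.py <<'E'
from station import arm, snapshot, camera_info, ticket
import cv2,numpy as np
from scipy.spatial.transform import Rotation as Ro
def cam(n):
    c=camera_info(n);K=np.array([[c["fx"],0,c["cx"]],[0,c["fy"],c["cy"]],[0,0,1]]);d=np.array(c["dist_coeffs"])
    if n=="wrist":
        T=np.eye(4);T[:3,:3]=Ro.from_quat(arm.read_eef_rot()).as_matrix();T[:3,3]=arm.read_tool_pos()
        W=T@np.array(c["T_tool_cam"]);R=W[:3,:3].T;t=-R@W[:3,3]
    else: R=np.array(c["R"]);t=np.array(c["t"])
    return K,d,R,t
def back(C,uv,z):
    K,d,R,t=C;p=cv2.undistortPoints(np.array(uv,float).reshape(-1,1,2),K,d)[:,0]
    o=-R.T@t;r=np.c_[p,np.ones(len(p))]@R
    return o+r*((z-o[2])/r[:,2])[:,None]
def proj(C,X):
    K,d,R,t=C;return cv2.projectPoints(np.array(X,float).reshape(-1,3),cv2.Rodrigues(R)[0],t,K,d)[0][:,0]
def down(a):  # tool pointing down, closing line (tool y) at world heading a; nearest half turn chosen by caller
    y=np.array([np.cos(a),np.sin(a),0]);z=np.array([0,0,-1.]);x=np.cross(y,z)
    return Ro.from_matrix(np.c_[x,y,z]).as_quat()
E
python3 - <<'E'
import cv2
a=cv2.imread("pics/top0.png")[125:305,145:495];cv2.imwrite("pics/topc.png",cv2.resize(a,None,fx=16/7,fy=16/7,interpolation=cv2.INTER_CUBIC))
a=cv2.imread("pics/scene0.png")[110:310,120:520];cv2.imwrite("pics/scenec.png",cv2.resize(a,None,fx=2,fy=2,interpolation=cv2.INTER_CUBIC))
E
```

```text
(no output)
```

View pics/topc.png

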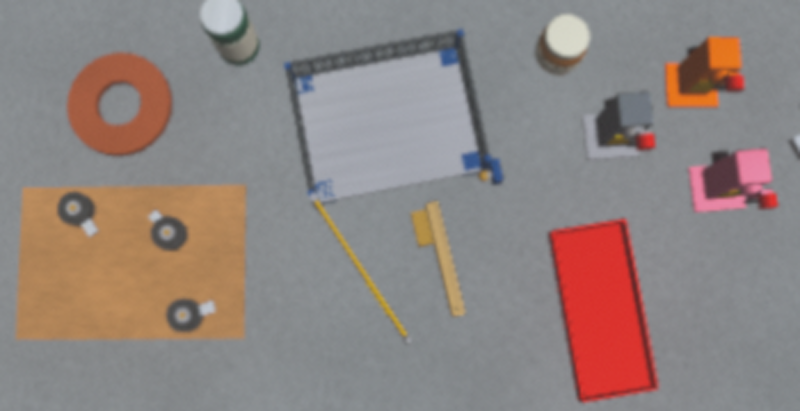

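View pics/scenec.png

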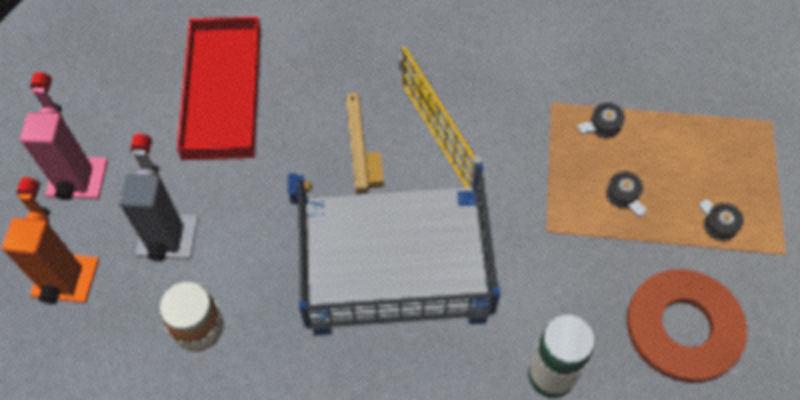

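The crops confirm the choice. The grey housing (crop 635,108), with its red roller at (646,141), is the real limit switch. The orange (725,55) and pink (752,168) ones are look-alikes. The brush's bristles are at its far end, on the left.

```bash
cat > m.py <<'E'
from h import *
from scipy.optimize import least_squares
T=lambda l:np.array(l,float)/(16/7)+[145,125]
S=lambda l:np.array(l,float)/2+[120,110]
ct,cs=cam("top"),cam("scene")
def fit(name,loc,pt,ls,ps,x0):
    def X(q,l):
        l=np.array(l,float);c,s=np.cos(q[2]),np.sin(q[2])
        return np.c_[q[0]+c*l[:,0]-s*l[:,1],q[1]+s*l[:,0]+c*l[:,1],l[:,2]]
    f=lambda q:np.r_[(proj(ct,X(q,loc))-T(pt)).ravel(),(proj(cs,X(q,ls))-S(ps)).ravel()*.9]
    r=least_squares(f,x0,loss='soft_l1');print(name,r.x.round(4),"res px",r.fun.round(1));return r.x
g=lambda l,z:[(a,b,z) for a,b in l]
fit("cage",g([(.084,.11),(.084,-.11)],.105)+g([(-.08,.105)],.045),[(290,66),(460,34),(313,196)],
    g([(.084,-.11),(.084,.11),(-.084,.11),(-.084,-.11)],.105),[(302,305),(494,292),(479,165),(297,180)],[.65,0,0])
fit("tray",g([(.11,.05),(.11,-.05),(-.11,-.05),(-.11,.05)],.03),[(551,232),(625,221),(656,387),(581,401)],
    g([(.11,-.05),(.11,.05),(-.11,.05),(-.11,-.05)],.03),[(180,156),(255,156),(260,18),(192,20)],[.45,-.25,0])
fit("brush",[(.075,0,.022),(-.075,0,.022)],[(433,205),(459,314)],[(.075,0,.022),(-.075,0,.022)],[(361,187),(352,96)],[.5,-.05,0])
fit("switch",[(0,0,.14),(-.036,0,.165)],[(635,108),(646,141)],[(0,0,.14),(-.036,0,.165)],[(142,188),(141,142)],[.65,-.3,0])
for n,a,b in(("p1",(76,209),(90,228)),("p2",(169,233),(155,217)),("p3",(184,315),(207,308))):
    c=back(ct,T([a]),.026)[0];l=back(ct,T([b]),.006)[0];print(n,c.round(4),"lug",l.round(4),"yaw",np.arctan2(*(l-c)[1::-1]).round(2))
print("scene pul",back(cs,S([(724,221),(626,188),(608,119)]),.026).round(4).tolist())
print("gate top",back(ct,T([(317,199),(408,340)]),.105).round(4).tolist(),back(cs,S([(403,47)]),.105).round(4))
print("can,jar,disc",back(ct,T([(222,10)]),.14).round(3),back(ct,T([(567,32)]),.08).round(3),back(ct,T([(120,104)]),.018).round(3))
E
python3 m.py
```

```text
cage [ 0.6607 -0.0185  0.1737] res px [-1.7 -1.   0.2 -0.9  1.6  1.3 -1.2  0.2  0.6  0.6  0.1 -0.7  0.4 -2.5]
tray [ 0.4219 -0.2869  0.1454] res px [-2.  -1.6 -1.3 -2.3 -0.2 -0.1 -1.2 -0.1 -1.2 -2.5 -0.9 -3.7 -0.4 -0.8
 -1.1 -0.7]
brush [ 0.4894 -0.0901  0.214 ] res px [-1.  -1.9 -0.4  0.3 -0.6 -0.  -0.6 -2. ]
switch [ 0.6467 -0.3143  0.1005] res px [-0.7  2.7 -1.  -0.7 -0.8 -2.1 -0.8  1.6]
p1 [0.5573 0.3858 0.026 ] lug [0.5347 0.3728 0.006 ] yaw -2.62
p2 [0.5248 0.2628 0.026 ] lug [0.5482 0.2866 0.006 ] yaw 0.79
p3 [0.4202 0.2414 0.026 ] lug [0.4293 0.2161 0.006 ] yaw -1.23
scene pul [[0.5644, 0.389, 0.026], [0.53, 0.2677, 0.026], [0.4269, 0.2448, 0.026]]
gate top [[0.5552, 0.0659, 0.105], [0.3861, -0.0407, 0.105]] [[ 0.3948 -0.0354  0.105 ]]
can,jar,disc [[0.783 0.179 0.14 ]] [[ 0.769 -0.251  0.08 ]] [[0.698 0.335 0.018]]
```

Every fit agrees to within a few mm, and the reaches and sizes check out. The gate is open about 1.18 rad. I'll refine the pulley positions with the wrist camera.

```bash
cat >> h.py <<'E'
def best(p,heads):
    q0=np.array(arm.read_joint_positions());o=[]
    for a in heads:
        q=arm.ik(p,down(a))
        if q is not None: o.append((np.abs(np.array(q)-q0).max(),a))
    return min(o)[1] if o else None
def shot(name):
    C=cam("wrist");im=snapshot("wrist");cv2.imwrite(f"pics/{name}.png",im);return C,im
def pulleys(C,im,guess,rad=.07):
    """centre and yaw of the dark disc nearest guess: dark blob -> ellipse centre at mid height; bright lug"""
    out=[];v=im.max(2);hsv=cv2.cvtColor(im,cv2.COLOR_BGR2HSV)
    dark=cv2.morphologyEx((v<85).astype(np.uint8),cv2.MORPH_OPEN,np.ones((3,3)))
    n,lab,st,cen=cv2.connectedComponentsWithStats(dark)
    for g in guess:
        b=None
        for i in range(1,n):
            if st[i,4]<60: continue
            cn=max(cv2.findContours((lab==i).astype(np.uint8),0,1)[0],key=cv2.contourArea)
            X=back(C,cv2.convexHull(cn)[:,0],.013);c=X.mean(0);
            (cx,cy),r=cv2.minEnclosingCircle(X[:,:2].astype(np.float32))
            d=np.hypot(cx-g[0],cy-g[1])
            if d<rad and .016<r<.035 and (b is None or d<b[0]): b=(d,cx,cy,r)
        if b is None: out.append(None);continue
        _,cx,cy,r=b
        # lug: bright unsaturated pixels 22..38 mm from the centre on the lug plane
        m=np.argwhere((hsv[...,1]<60)&(hsv[...,2]>120))[:,::-1]
        L=back(C,m,.008)[:,:2]-[cx,cy];k=np.hypot(*L.T);L=L[(k>.023)&(k<.04)]
        yaw=np.arctan2(*L.mean(0)[::-1]) if len(L)>5 else None
        out.append((round(cx,4),round(cy,4),round(r,4),yaw,len(L)))
    return out
E
python3 - <<'E'
from h import *
p=[.47,.30,.32];a=best(p,[np.pi/2,-np.pi/2,.5,1.0,2.0,2.5]);print(a)
arm.movep(p,down(np.pi/2));C,im=shot("w1");print(arm.read_time(),arm.read_joint_positions())
print(pulleys(C,im,[(.56,.387),(.527,.265),(.424,.243)]))
E
```

```text
0.5
1.7583 [-0.58728817  0.45445496 -0.03434517  1.67299929  0.01654351  1.01435972
  0.94671475]
[(0.5599, 0.3923, 0.0265, np.float64(-0.5306630834260226), 381), (0.5264, 0.2669, 0.0253, np.float64(0.7719445779726892), 101), (0.4197, 0.2433, 0.0232, np.float64(-2.740977052510245), 429)]
```

View pics/w1.png

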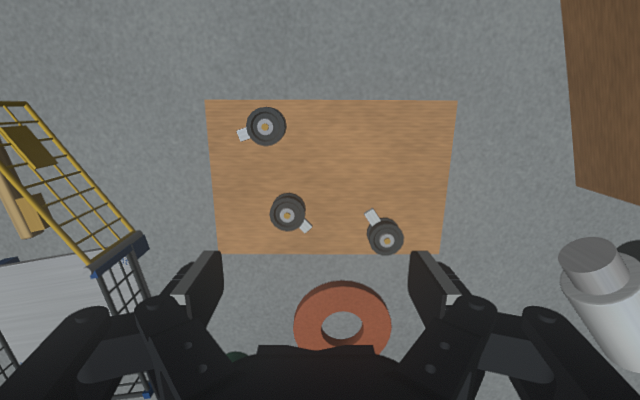

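In the wrist view the pulleys are at (266,126), (288,213) and (386,237), and there is no fourth one. Next is a single shot over the cage, brush and tray to refine those poses.

```bash
sed -i 's/hsv\[...,2\]>120/hsv[...,2]>175/' h.py
python3 - <<'E'
from h import *
arm.movep([.50,-.10,.40],down(np.pi/2+.0));C,im=shot("w2")
import pickle;pickle.dump(C,open("w2.pkl","wb"));print(arm.read_time())
cv2.imwrite("pics/w2b.png",cv2.resize(im,(800,500),interpolation=cv2.INTER_CUBIC))
E
```

```text
3.325
```

View pics/w2b.png

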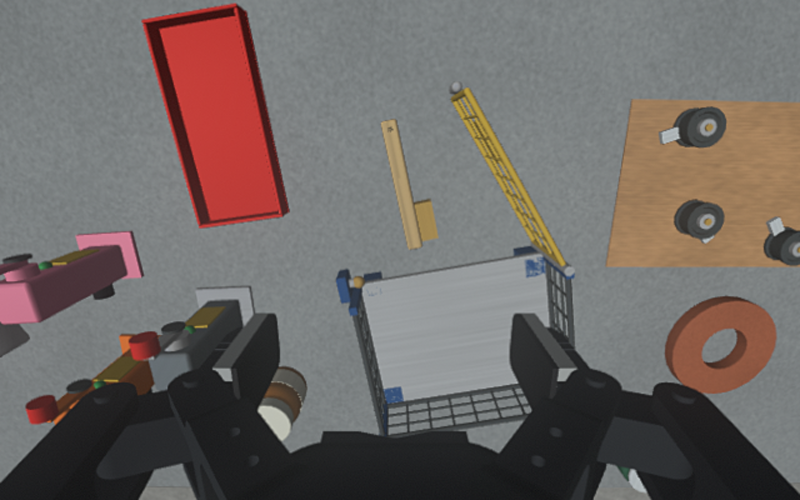

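In this view the cage floor corners are at (363,290), (547,262) and (388,402), and the hinge post is at (569,271). The tray corners are (144,20), (239,6), (287,212) and (200,226). The brush runs from (389,121) to (415,247), and the grey switch's roller is at (145,346).

```bash
cat > m2.py <<'E'
from h import *
from scipy.optimize import least_squares
import pickle
Cw=pickle.load(open("w2.pkl","rb"));ct,cs=cam("top"),cam("scene")
T=lambda l:(np.array(l,float)+.5)/(16/7)-.5+[145,125]
S=lambda l:(np.array(l,float)+.5)/2-.5+[120,110]
W=lambda l:(np.array(l,float)+.5)*.8-.5
def fit(name,obs,x0):
    def X(q,l):
        l=np.array(l,float);c,s=np.cos(q[2]),np.sin(q[2])
        return np.c_[q[0]+c*l[:,0]-s*l[:,1],q[1]+s*l[:,0]+c*l[:,1],l[:,2]]
    f=lambda q:np.concatenate([(proj(C,X(q,l))-p).ravel() for C,l,p in obs])
    r=least_squares(f,x0,loss='soft_l1');print(name,r.x.round(4),"res",np.abs(r.fun).max().round(1),r.fun[:8].round(1))
g=lambda l,z:[(a,b,z) for a,b in l]
cw=(Cw,g([(-.08,-.105),(-.08,.105),(.08,-.105)],.045)+[(-.087,.107,.105)],W([(363,290),(547,262),(388,402),(569,271)]))
cc=[(ct,g([(.084,.11),(.084,-.11)],.105)+g([(-.08,.105)],.045),T([(290,66),(460,34),(313,196)])),
 (cs,g([(.084,-.11),(.084,.11),(-.084,.11),(-.084,-.11)],.105),S([(302,305),(494,292),(479,165),(297,180)]))]
fit("cage w",[cw],[.65,0,.17]);fit("cage t",cc[:1],[.65,0,.17]);fit("cage s",cc[1:],[.65,0,.17]);fit("cage",cc+[cw],[.65,0,.17])
tw=(Cw,g([(-.11,-.05),(-.11,.05),(.11,.05),(.11,-.05)],.03),W([(144,20),(239,6),(287,212),(200,226)]))
tt=(ct,g([(.11,.05),(.11,-.05),(-.11,-.05),(-.11,.05)],.03),T([(551,232),(625,221),(656,387),(581,401)]))
fit("tray w",[tw],[.45,-.25,0]);fit("tray",[tw,tt],[.45,-.25,0])
b=[(.075,0,.022),(-.075,0,.022)]
fit("brush w",[(Cw,b,W([(415,247),(389,121)]))],[.5,-.05,0]);fit("brush t",[(ct,b,T([(433,205),(459,314)]))],[.5,-.05,0]);fit("brush s",[(cs,b,S([(361,187),(352,96)]))],[.5,-.05,0])
print("roller w",back(Cw,W([(145,346)]),.165),"t",back(ct,T([(646,141)]),.165),"s",back(cs,S([(141,142)]),.165))
print("gate tip w",back(Cw,W([(458,94)]),.105))
E
python3 m2.py
```

```text
cage w [ 0.6644 -0.0155  0.171 ] res 1.5 [ 1.1 -0.9 -1.4 -1.5 -0.   1.1  0.1  0.9]
cage t [ 0.6606 -0.0164  0.1519] res 1.7 [-1.7 -1.6  0.5  0.1  0.5  1. ]
cage s [ 0.6611 -0.0189  0.1852] res 1.9 [-0.8  1.2  1.1  0.5 -0.2 -0.8  0.1 -1.9]
cage [ 0.6631 -0.0165  0.1708] res 2.3 [-2.1 -1.6 -0.2 -1.3  1.1  0.7 -0.4  1.5]
tray w [ 0.4194 -0.2871  0.1446] res 3.6 [-0.3 -0.6  0.2 -3.  -0.9  3.6  1.2  2. ]
tray [ 0.4197 -0.2878  0.1409] res 4.0 [-0.5 -0.5  0.  -2.6 -1.6  4.   0.5  2.2]
brush w [ 0.4886 -0.0888  0.2109] res 1.8 [ 0.2  1.8 -0.2 -1.1]
brush t [ 0.488  -0.0913  0.208 ] res 1.2 [-0.2 -1.2  0.2  1.1]
brush s [ 0.4914 -0.0887  0.215 ] res 1.3 [ 0.1  1.  -0.1 -1.3]
roller w [[ 0.60924549 -0.3180739   0.165     ]] t [[ 0.60965205 -0.3198112   0.165     ]] s [[ 0.60534056 -0.31779716  0.165     ]]
gate tip w [[ 0.39596974 -0.04322489  0.105     ]]
```

```bash
cat >> h.py <<'E'
CAGE=np.array([.663,-.0165,.171])
def incage(x,y):
    c,s=np.cos(CAGE[2]),np.sin(CAGE[2]);return CAGE[:2]+[c*x-s*y,s*x+c*y]
def fetch(guess,slot,tag,rad=.07):
    arm.move_gripper(.75,60)
    p=[*guess,.215];arm.movep(p,down(best(p,[np.pi/2,-np.pi/2])))
    C,im=shot(tag);r=pulleys(C,im,[guess],rad)[0];print(tag,"seen",r)
    if r is None or r[3] is None or r[4]>900: print("no fix");return False
    cx,cy,psi=r[0],r[1],r[3]
    p=[cx,cy,.16];a=best(p,[psi+np.pi/2,psi-np.pi/2]);arm.movep(p,down(a))
    f0=arm.read_ft_force()[2]
    for z in(.09,.084,.080,.077):
        arm.line_to([cx,cy,z],.08);f=arm.read_ft_force()[2]-f0
        if abs(f)>4: print("touch",z,f);arm.line_to([cx,cy,z+.004],.05);break
    zg=arm.read_tool_pos()[2]
    arm.move_gripper(0,70);w=arm.read_opening();print("grip",w,arm.read_finger_force(),"z",zg)
    arm.line_to([cx,cy,.26],.2)
    if arm.read_opening()<.3: print("missed");return False
    x,y=incage(*slot);P=[x,y,.26];h=CAGE[2]+np.pi/2;a2=best(P,[h,h-np.pi])
    arm.movep(P,down(a2));print("lug yaw in cage",(psi+a2-a-CAGE[2]+np.pi)%(2*np.pi)-np.pi)
    if arm.read_opening()<w-.08: print("lost",arm.read_opening());return False
    f0=arm.read_ft_force()[2]
    arm.line_to([x,y,zg+.052],.12);arm.line_to([x,y,zg+.047],.03);print("place df",arm.read_ft_force()[2]-f0,"op",arm.read_opening())
    arm.move_gripper(min(w+.17,.72));arm.line_to([x,y,.26],.2);print("t",arm.read_time());return True
E
python3 - <<'E'
from h import *
fetch((.56,.391),(.036,-.05),"f1")
E
```

```text
f1 seen (0.5597, 0.3904, 0.0245, np.float64(-2.5696017378221563), 246)
grip 0.4877988691439654 71.41848564147949 z 0.0767076026395857
lug yaw in cage -3.141592653589793
place df -0.280655964162527 op 0.4900496656615415
t 13.725
```

Run:
```python
from h import *
if fetch((.527,.267),(.036,.05),"f2"):
    p=[.43,.24,.3];arm.movep(p,down(np.pi/2));C,im=shot("f2b");print(pulleys(C,im,[(.42,.243)],.1))
```

```text
f2 seen (0.5265, 0.2663, 0.0244, np.float64(0.7770788244888249), 129)
grip 0.49316273046750164 71.11610770225525 z 0.07678678085422463
lug yaw in cage 0.0
place df -0.46140776834871144 op 0.4918006060183655
t 22.975
[(0.4206, 0.2443, 0.0231, np.float64(-1.2809104616237166), 120)]
```

Run:
```python
from h import *
fetch((.421,.244),(-.036,.05),"f3")
arm.movep([.4888,-.0893,.30],down(best([.4888,-.0893,.30],[.211+np.pi/2,.211-np.pi/2])));C,im=shot("f4");print(arm.read_time(),proj(C,[[.4888+.075*.978,-.0893+.075*.209,.022],[.4888-.075*.978,-.0893-.075*.209,.022]]))
a=snapshot("top")[125:305,145:495];t=cv2.resize(a,(600,309),interpolation=cv2.INTER_CUBIC)
w=cv2.resize(im,(440,275));o=np.zeros((584,600,3),np.uint8);o[:309]=t;o[309:,:440]=w;cv2.imwrite("pics/mix.png",o)
```

```text
f3 seen (0.4214, 0.2441, 0.0244, np.float64(-1.3060660534664195), 155)
grip 0.4925305679183507 70.41772842407227 z 0.07683555654547014
lug yaw in cage -3.1415926535897927
place df -0.12889734630427974 op 0.4907989067480683
t 32.9083
33.7083 [[316.56396198 103.79855907]
 [315.97997586 234.91776028]]
```

View pics/mix.png

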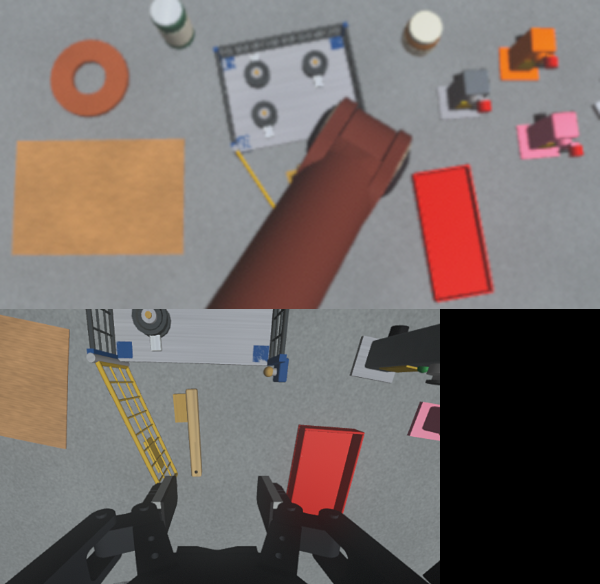

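All three pulleys are in the cage. The brush has been knocked about 35 px to the left, towards the gate, so I'm re-measuring it.

Run:
```python
from h import *
C=cam("wrist");s=lambda l:(np.array(l)+.5)/.6875-.5
e=back(C,s([(192.5,81),(196.5,166)]),.022);print("ends",e.round(4),"len",np.hypot(*(e[0]-e[1])[:2]),"mid",e.mean(0),"yaw",np.arctan2(*(e[0]-e[1])[1::-1]))
print("gate hinge/tip",back(C,s([(97,47),(172,166)]),.105).round(4))
b=back(C,s([(175,86),(174,112)]),.011);print("bristle edge",b.round(4))
```

```text
ends [[ 0.5397 -0.0384  0.022 ]
 [ 0.3995 -0.0717  0.022 ]] len 0.1440858360283539 mid [ 0.46962467 -0.05501229  0.022     ] yaw 0.23324109828232847
gate hinge/tip [[ 0.559   0.068   0.105 ]
 [ 0.4309 -0.04    0.105 ]]
bristle edge [[ 0.5253 -0.011   0.011 ]
 [ 0.4829 -0.0163  0.011 ]]
```

The brush centre is now about (0.47, -0.055), so the gripper body would brush against the gate. I'll first open the gate wider from inside with closed fingers, above brush height. Then I'll look at the brush again.

```bash
cat >> h.py <<'E'
H=incage(-.087,.107)
def gp(ang,r,off): # point at r along the gate at gate angle ang, off>0 to the inner side
    th=CAGE[2]-np.pi/2-ang;return H+r*np.array([np.cos(th),np.sin(th)])+off*np.array([-np.sin(th),np.cos(th)])
E
python3 - <<'E'
from h import *
arm.move_gripper(0,40)
q=arm.read_eef_rot()
p=gp(1.1,.15,.045);arm.movep([*p,.22],q);arm.line_to([*p,.125],.15)
for a in np.arange(1.15,1.50,.05):
    arm.line_to([*gp(a,.15,.019),.125],.1);f=np.array(arm.read_ft_force())
    if np.hypot(f[0],f[1])>12: print("stop",a,f);break
print(f);arm.line_to([*gp(a,.15,.05),.125],.15);arm.line_to([*gp(a,.15,.05),.26],.2);arm.move_gripper(.6)
p=[.45,-.055,.28];arm.movep(p,down(best(p,[.23+np.pi/2,.23-np.pi/2])))
C,im=shot("b1");hsv=cv2.cvtColor(im,cv2.COLOR_BGR2HSV);print(arm.read_time())
cv2.imwrite("pics/b1v.png",im)
E
```

```text
stop 1.5000000000000002 [  1.73207982 -14.37482109   9.82171597]
[  1.73207982 -14.37482109   9.82171597]
39.9167
```

View pics/b1v.png

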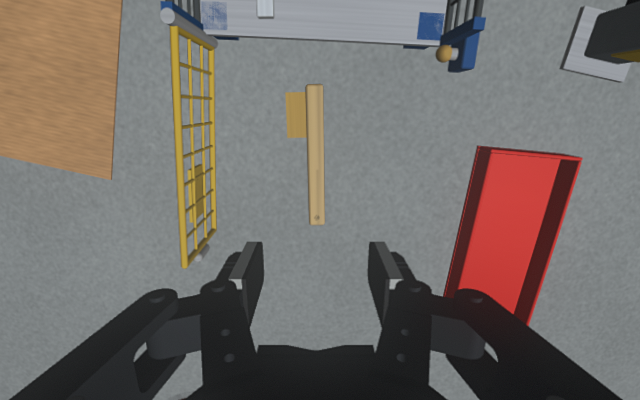

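The gate now stands wide open. The brush handle runs from (315,84) to (317,224), with clear space on both sides.

Run:
```python
from h import *
C=cam("wrist");e=back(C,[(315,84),(317,223.5)],.022);L=np.hypot(*(e[0]-e[1])[:2]);m=e.mean(0)[:2];psi=np.arctan2(*(e[0]-e[1])[1::-1]);print(m,psi,L)
assert .14<L<.16
p=[*m,.16];a=best(p,[psi+np.pi/2,psi-np.pi/2]);arm.move_gripper(.55,60);arm.movep(p,down(a))
f0=arm.read_ft_force()[2]
for z in(.09,.084,.080,.077):
    arm.line_to([*m,z],.08);f=arm.read_ft_force()[2]-f0
    if abs(f)>4: print("touch",z,f);break
arm.move_gripper(0,60);zg=arm.read_tool_pos()[2];w=arm.read_opening();print("grip",w,zg,arm.read_finger_force())
arm.line_to([*m,.24],.2);print("held",arm.read_opening())
ty=.142;best_=None
for flip in(0,np.pi):
    a2=a+(ty+flip-psi);s=-.010 if flip==0 else .010
    x,y=.4197-np.sin(ty)*s,-.2875+np.cos(ty)*s
    if arm.ik([x,y,.24],down(a2)) is None: continue
    d=np.abs(np.array(arm.ik([x,y,.24],down(a2)))-arm.read_joint_positions()).max()
    if best_ is None or d<best_[0]: best_=(d,x,y,a2,flip)
_,x,y,a2,flip=best_;print("flip",flip)
arm.movep([x,y,.24],down(a2));print("held",arm.read_opening(),arm.read_finger_force())
C,im=shot("b2")
arm.line_to([x,y,zg+.012],.12);arm.line_to([x,y,zg+.005],.03);print(arm.read_opening(),arm.read_ft_force())
arm.move_gripper(w+.17);arm.line_to([x,y,.28],.2);arm.movep([x-.02,y,.30],down(a2))
C,im=shot("b3");print(arm.read_time())
```

```text
[ 0.46823715 -0.05200462] 0.2446586020204647 0.14670548011809675
grip 0.19554327648078287 0.07726758399098102 59.83602046966553
held 0.19516475033214775
flip 0
held 0.19559848793646306 59.35879468917847
0.19174170209529476 [ 0.37700813 -0.20647017 -0.85364216]
48.375
```

View pics/b3.png

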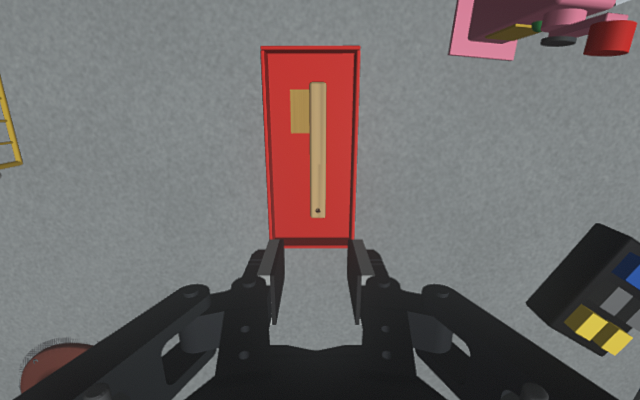

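The brush lies flat in the tray: handle from (318,83) to (318,217), well inside the walls. Next I push the gate shut from outside along its arc, watching the force.

Run:
```python
from h import *
arm.move_gripper(0,40)
p=gp(1.5,.14,-.06);h=CAGE[2]+np.pi/2
arm.movep([*p,.26],down(best([*p,.26],[h,h-np.pi])));arm.line_to([*p,.122],.15)
f0=np.array(arm.read_ft_force());n=lambda f:np.dot(f[:2],[np.cos(CAGE[2]),np.sin(CAGE[2])])
for a in np.arange(1.5,.09,-.1): arm.line_to([*gp(a,.14,-.022),.122],.1)
print("swept",np.array(arm.read_ft_force())-f0)
k=0
for a in np.arange(.1,-.2,-.01):
    arm.line_to([*gp(a,.14,-.022),.122],.04);f=np.array(arm.read_ft_force())-f0
    print(round(a,2),n(f).round(1),end="; ")
    k=k+1 if abs(n(f))>9 else 0
    if abs(n(f))>22 or k>=3: break
arm.pause(.3)
arm.line_to([*gp(a,.14,-.08),.122],.15);arm.line_to([*gp(a,.14,-.08),.26],.2)
p=[*gp(0,.12,-.02),.30];arm.movep(p,down(best(p,[h,h-np.pi])))
C,im=shot("g1");import pickle;pickle.dump(C,open("g1.pkl","wb"));print(arm.read_time())
```

```text
swept [-0.47131574  0.462295   -0.23862362]
0.1 -0.6; 0.09 -0.3; 0.08 -0.8; 0.07 -0.8; 0.06 -0.9; 0.05 -1.2; 0.04 -4.6; 0.03 -6.3; 0.02 -8.3; 0.01 -7.3; 0.0 -7.0; -0.01 -4.9; -0.02 -0.9; -0.03 -2.8; -0.04 -5.9; -0.05 -7.7; -0.06 -10.2; -0.07 -11.9; -0.08 -14.6; 62.7833
```

View pics/g1.png

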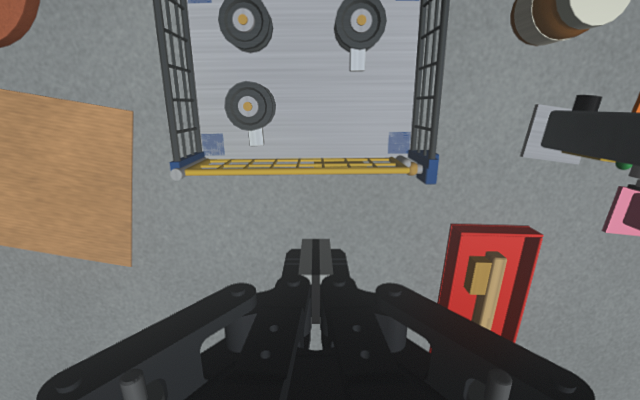

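The force peaked at 8 N, dropped to 1 N, then rose stiffly, and the picture shows the gate line (180,165)–(430,165) flush across the cage front. So the gate is seated. Next is the switch, after checking clearance to the pink and orange look-alikes.

Run:
```python
from h import *
ct=cam("top");T=lambda l:(np.array(l,float)+.5)/(16/7)-.5+[145,125]
print("pink roller, orange roller",back(ct,T([(768,200),(736,84)]),.165).round(3).tolist())
print("pink/orange/grey housing top",back(ct,T([(752,168),(723,53),(635,108)]),.14).round(3).tolist())
p=[.575,-.36,.32];a=best(p,[.1,.1+np.pi,.1-np.pi]);print(a);arm.movep(p,down(np.pi/2+.1));C,im=shot("s1")
print(proj(C,[.608,-.3185,.165]));cv2.imwrite("pics/s1v.png",im)
```

```text
pink roller, orange roller [[0.538, -0.46, 0.165], [0.677, -0.433, 0.165]]
pink/orange/grey housing top [[0.58, -0.454, 0.14], [0.723, -0.43, 0.14], [0.655, -0.316, 0.14]]
-3.041592653589793
[[363.47043343 250.11799306]]
```

View pics/s1v.png

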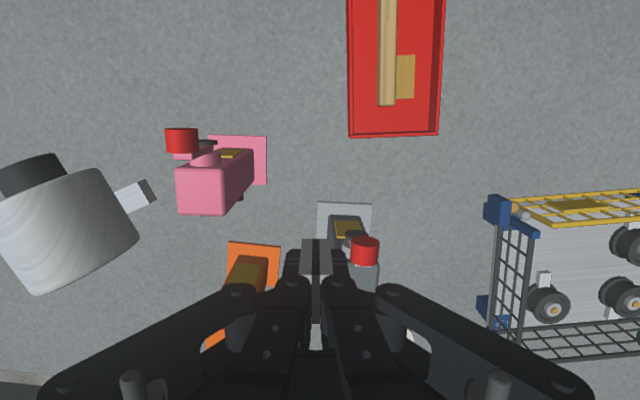

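The red roller of the grey switch is at (364,251); I predicted (363,250). The look-alikes are more than 10 cm away. First push is to the left.

```bash
cat >> h.py <<'E'
def push(side,a,tag):  # side=+1: push to the left (+y)
    yw=.10;d=side*np.array([-np.sin(yw),np.cos(yw)]);r=np.array([.608,-.3185]);z=.217
    s=r-.045*d;arm.movep([*s,.30],down(a));arm.line_to([*s,z],.12);arm.pause(.3)
    f0=np.array(arm.read_ft_force())[:2];k=.018;log=[]
    while k<.062:
        k+=.002;arm.line_to([*(s+d*(k)),z],.04)
        F=-(np.array(arm.read_ft_force())[:2]-f0)@d;D=(np.array(arm.read_tool_pos())[:2]-s)@d;log.append((round(D*1e3,1),round(F,2)))
        if F>5.5: break
    arm.pause(1.3);F=-(np.array(arm.read_ft_force())[:2]-f0)@d;print(log,"held F",F)
    im=snapshot("scene")[150:250,140:260];cv2.imwrite(f"pics/{tag}.png",cv2.resize(im,None,fx=5,fy=5,interpolation=cv2.INTER_CUBIC));
    arm.line_to([*s,z],.1);arm.pause(.6);arm.line_to([*s,.30],.2);print(arm.read_time())
E
python3 - <<'E'
from h import *
push(1,.1-np.pi,"left")
E
```

```text
[(np.float64(20.1), np.float64(0.71)), (np.float64(22.0), np.float64(-0.0)), (np.float64(24.1), np.float64(1.35)), (np.float64(26.0), np.float64(-0.1)), (np.float64(28.0), np.float64(1.19)), (np.float64(30.0), np.float64(1.79)), (np.float64(32.0), np.float64(1.86)), (np.float64(34.0), np.float64(1.37)), (np.float64(36.1), np.float64(2.92)), (np.float64(38.1), np.float64(1.72)), (np.float64(40.1), np.float64(2.68)), (np.float64(42.0), np.float64(3.44)), (np.float64(43.9), np.float64(4.05)), (np.float64(45.9), np.float64(3.23)), (np.float64(47.8), np.float64(4.71)), (np.float64(49.6), np.float64(5.37)), (np.float64(51.1), np.float64(4.75)), (np.float64(52.7), np.float64(8.1))] held F 6.865355841170067
78.0833
```

View pics/left.png

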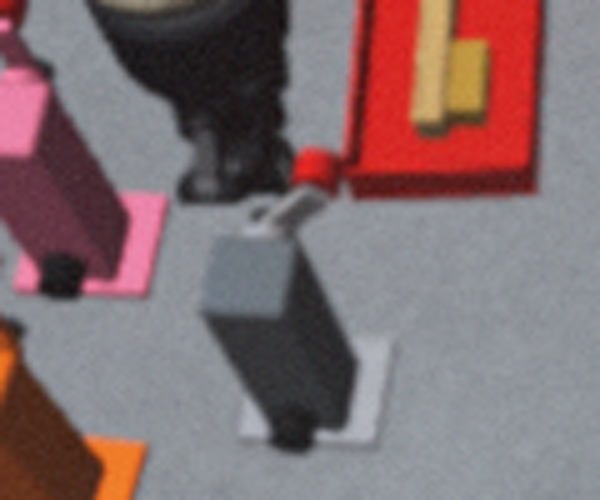

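The roller at (313,170) leans far to the left, about 0.8 rad, and was held there for 1.3 s. It has been released since. Next is the push to the right, followed by a final look.

Run:
```python
from h import *
push(-1,.1-np.pi,"right")
arm.movep([.45,.15,.40],down(np.pi/2))
t=snapshot("top")[125:305,225:455];s=snapshot("scene")[110:260,140:380]
r=cv2.imread("pics/right.png");o=np.zeros((580,740,3),np.uint8)
o[:270,:345]=cv2.resize(t,(345,270),interpolation=cv2.INTER_CUBIC);o[:225,350:710]=cv2.resize(s,(360,225),interpolation=cv2.INTER_CUBIC);o[280:580,:360]=cv2.resize(r,(360,300));cv2.imwrite("pics/end.png",o)
```

```text
[(np.float64(20.1), np.float64(0.34)), (np.float64(21.9), np.float64(-1.03)), (np.float64(24.0), np.float64(-0.78)), (np.float64(26.0), np.float64(0.22)), (np.float64(28.0), np.float64(0.32)), (np.float64(30.0), np.float64(0.84)), (np.float64(32.0), np.float64(0.3)), (np.float64(34.0), np.float64(0.71)), (np.float64(36.0), np.float64(0.57)), (np.float64(37.9), np.float64(1.61)), (np.float64(39.8), np.float64(1.29)), (np.float64(41.7), np.float64(2.71)), (np.float64(43.7), np.float64(2.91)), (np.float64(45.7), np.float64(3.2)), (np.float64(47.5), np.float64(4.02)), (np.float64(49.1), np.float64(5.18)), (np.float64(50.6), np.float64(5.57))] held F 5.807295906139739
87.5083
```

View pics/end.png

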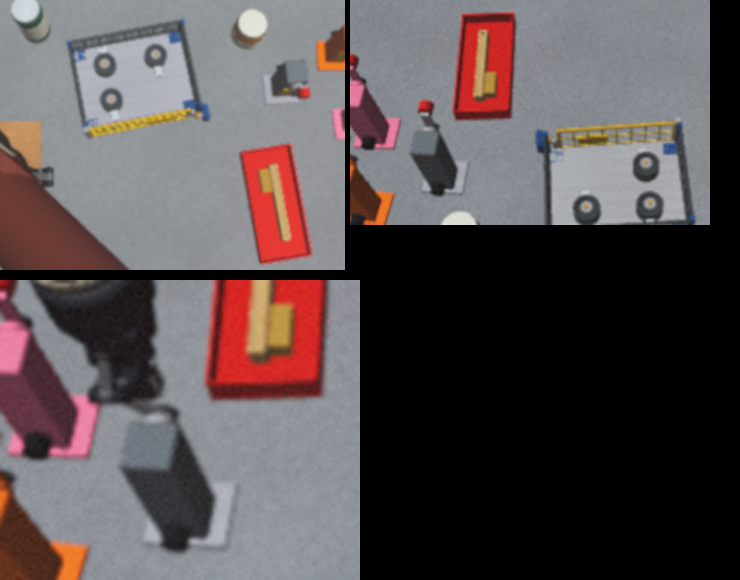

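The gate is shut, the pulleys and brush are in place, and the roller is upright. The gripper hid the roller during the right push, so its angle is only inferred, at about 0.65–0.75 rad. I'll repeat that push a little further to be safe, then hand in.

```bash
sed -i 's/F>5.5: break/F>7.2 or D>.0545: break/' h.py
python3 - <<'E'
from h import *
push(-1,.1-np.pi,"right2")
arm.movep([.45,.15,.40],down(np.pi/2));arm.pause(.5)
print(arm.read_time(),ticket.finish_job())
E
```

```text
[(np.float64(20.1), np.float64(0.66)), (np.float64(21.9), np.float64(0.41)), (np.float64(24.0), np.float64(-0.34)), (np.float64(26.0), np.float64(0.79)), (np.float64(28.0), np.float64(1.23)), (np.float64(30.0), np.float64(1.78)), (np.float64(32.0), np.float64(1.33)), (np.float64(34.0), np.float64(1.35)), (np.float64(36.0), np.float64(1.74)), (np.float64(37.9), np.float64(2.82)), (np.float64(39.8), np.float64(2.14)), (np.float64(41.8), np.float64(2.55)), (np.float64(43.7), np.float64(4.38)), (np.float64(45.7), np.float64(4.13)), (np.float64(47.5), np.float64(6.35)), (np.float64(49.1), np.float64(6.32)), (np.float64(50.5), np.float64(5.91)), (np.float64(51.9), np.float64(6.69)), (np.float64(53.2), np.float64(7.93))] held F 7.885614288176976
101.7917
the job is handed in; nothing more can be done
104.6333 None
```

I handed the job in at about 105 s: all three pulleys are in the cage, the brush is flat in the tray, the gate is seated, and the switch was worked left then right (right push done twice, its angle judged from force because the gripper hid the roller); no verdict came back.

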